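# Try out the lift-up door of the wide art-room locker

## Task

The stay of the wider of the two lift-up lockers has just been refitted; try it out. Raise its door by the handle until the stay locks, let go so that the door stands up on the stay by itself for a moment, then press down the stay's release tab on the roof and let the door sink until it is fully shut. Leave the door of the narrow locker shut.

Things in the scene. Friction and masses are not known exactly. Their poses are not given: they have to be found in the camera images.
- wide_locker: The wider (300 mm; the other is 180) of two plywood table-top lockers with sloping white lift-up fronts, fixed, 220 mm high to the flat roof. Origin: on the table straight below the middle of the door's hinge line; +x to the locker's back (away from the robot), y along the hinge, z up. The roof spans x = 4 to 120 mm; a tape roll 24 mm high lies on it at about y = 95 mm.
- wide_door (a joint): Its door, rad. Hinged at its top edge on the line x = 0, z = 220 mm of the locker. 0 = shut (sloping down to the robot, 60 degrees below level), grows as raised, 1.05 = level. Raise it past 1.22 and the stay catches; let go, it rests at about 1.20; end stop 1.32. About 0.5 kg, damped: lifting takes 3 to 10 N at the handle; unlocked and let go, it sinks shut by itself in 2 to 4 s.
- door_handle (a point): Centre of the steel handle low in the middle of the wide door: an upright disc 30 mm across, 18 mm thick, flat sides facing the locker's +y and -y, centre 36 mm off the door's face on a stem. With the door shut it is at x = -121, y = 0, z = 111 mm of the locker (164 mm from the hinge line). Gripped across its flat sides from straight above, it turns between the fingers as the door swings.
- stay_tab (a joint): Dark steel latch lever on the middle of the wide locker's roof, rad. Its hook, nearer the door, springs over the door's cross-pin. Its release tab is the 36 x 36 mm paddle at the back end, middle of its top at x = 85, y = 0, z = 279 mm of the locker. 0 = at rest, grows as the tab is pressed; stop at 0.40 (18 mm down). 0.3 (13 mm, 5 to 8 N) held 1 s frees the door. It springs back.
- narrow_door (a joint): The door of the narrow locker, in rad, 0 = shut. It stays shut.

How it is judged:
By the outcome, as a careful person would: the job done as asked, in the order asked, and still so for the second after the job is handed in, with the robot touching nothing.
It also fails if it takes over 56 s, if anything falls off the work surface, if the arm or the gripper's body presses on something with over 40 N, if the wrist force passes 120 N, or if a joint passes its speed limit or range.

## Robot

A 6-joint arm with a two-finger parallel gripper is mounted at the origin on the work surface. World frame = base frame: x ahead of the robot, y to its left, z up, the work surface at z = 0. Lengths are in mm, angles in rad, forces in N, time in s.
With the tool pointing down it reaches from about 275 to 825 mm from the base axis. Payload 5.2 kg.
Tool frame: the origin (TCP) lies at the very end of the fingers, on their centre line; the grasp point (between the pads) lies 19 mm behind it; z points along the fingers, y is the line along which they close (so a half turn about z gives the same grasp; the last joint's range is limited). The gripper opens to 93 mm and grips with 3 to 60 N. Pads are 15 mm wide; open, the fingers measure 128 mm over their backs; the gripper's body (75 mm by 188 mm) begins 65 mm behind the grasp point.
Start: joints at [-1.395, 0.259, 1.535, -0, 1.348, -0.203], TCP at [203.414, -511.007, 218.653] pointing down, gripper open.
Joint ranges: [-3.14, 3.14], [-0.91, 2.08], [0.19, 2.58], [-1.22, 4.36], [0.22, 2.71], [-3.12, 3.12]. Speed limits (rad/s): [2.57, 2.57, 3.14, 3.14, 3.14, 3.14].

## Interface

Orientations are given as [roll, pitch, yaw] about the fixed x, y, z axes, in that order (R = Rz(yaw) Ry(pitch) Rx(roll)).
In Python, from bench import robot gives the robot as it stands. The module is installed in compiled form; this text tells all that it offers. Calls block until the motion is done:
- robot.move_ptp(position, orientation): joint-space move of the TCP to a pose.
- robot.move_linear(position, ori=None, speed=150, f_stop=None): straight line of the TCP; ori=None keeps the orientation; speed is the mean speed in mm/s. With f_stop (N) it stops when the force on the tool has changed by that much, and returns True; else False.
- robot.move_j(angles): joint-space move.
- robot.move_gripper(opening): opening from 0.0 (shut) to 1.0 (fully open); the grip force is fixed at half the most; returns when the fingers have stopped.
- robot.sleep(seconds).
- robot.inverse_kinematics(position, orientation): joint angles nearest the present ones, or None.
- robot.get_image(name): name is "side" or "top"; returns a dict with "img" (400x640x3 uint8, blue, green, red), "fovy" (degrees; the focal length in pixels is half the picture's height over the tangent of half this angle, whatever the lens; pixels are square), "cx", "cy" (the principal point, pixels), "eye" and "orientation" of the camera in the world. Camera axes: x right, y down, z forward; pixel columns grow to the right and rows downward; lengths in mm; the calibration is good to about 2 mm. A picture is of the moment at which its call begins. There is no depth.
A pose or a line that the arm cannot do raises robot.MotionError and nothing moves.
- robot.hand_in(): hands the job in; it is judged then, once.
Readings, each from a call of its own:
- robot.current_t(): time.
- robot.current_qpos(): joint angles.
- robot.current_joint_vel(): joint speeds.
- robot.current_joint_efforts(): joint torques, N m.
- robot.current_tcp_pos(): TCP position.
- robot.current_eef_rot(): TCP orientation.
- robot.current_contact_force(): force on the tool from outside, world axes, zero at the start.
- robot.current_ft_torque(): the same for the moment, N m.
- robot.current_gripper_width(): opening from 0.0 (shut) to 1.0 (fully open).
- robot.current_finger_force(): force on a finger pad.
Only numpy, scipy, OpenCV 4.12 (cv2) and the standard library are available. Lean on these libraries where they do the work, as an engineer would, in place of code of your own. Each camera call takes 0.05 s, during which the arm holds its last target. There are 200 camera calls.

## Working session

There is one attempt and no reset: what is moved stays moved. The work goes in short steps, each a Python script; the robot and the scene stay as the last script left them, time stands still between calls to the robot, and variables do not carry over. Pictures are saved under pics/ and viewed, at most 10 in all, crops included, and the job is handed in when it is done.

```bash
mkdir -p pics; python3 - <<'E'
from bench import robot
import cv2
for n in("side","top"):
    d=robot.get_image(n); cv2.imwrite(f"pics/{n}0.png",d["img"])
    print(n,{k:v for k,v in d.items() if k!="img"})
print(robot.current_t(),robot.current_eef_rot())
E
```

```text
side {'fovy': 44.117948282674284, 'cx': 315.0388617474666, 'cy': 202.58350185054795, 'eye': array([212.61463432, 439.75272387, 850.62139379]), 'orientation': array([-2.44724072, -0.00481157, -2.49831495])}
top {'fovy': 43.7767861427822, 'cx': 318.88852136338284, 'cy': 197.3631537609057, 'eye': array([ 434.45372091,  -11.60146155, 1306.49497734]), 'orientation': array([-3.06539141, -0.00593452, -1.58105178])}
0.1 [-3.13999224e+00 -3.14245531e-04  3.78789783e-01]
```

View pics/side0.png

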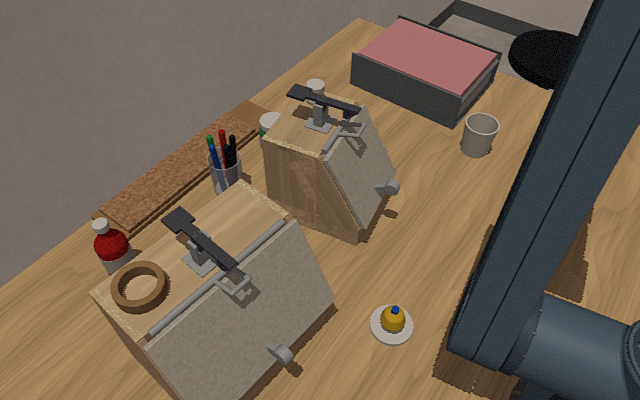

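View pics/top0.png

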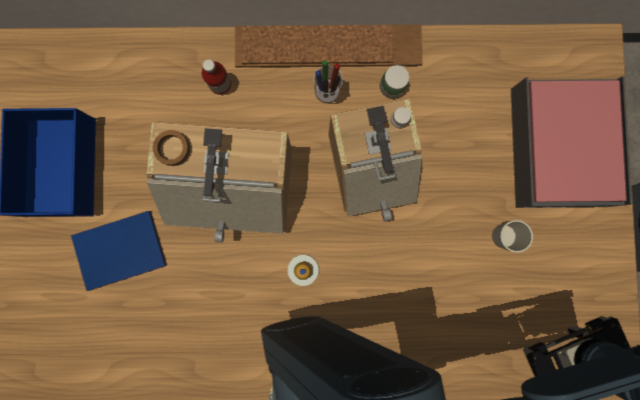

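The side view shows the wide locker at lower left: handle about (283,354), tab (178,218), tape roll (138,286). In the top view the handle is near (220,235), the tab (213,135) and the tape (171,148). I'll enlarge both for exact corners.

```bash
cat > h.py <<'E'
import numpy as np
from scipy.spatial.transform import Rotation as R
from bench import robot
CAM={"side":(44.117948282674284,315.0388617474666,202.58350185054795,[212.61463432,439.75272387,850.62139379],[-2.44724072,-0.00481157,-2.49831495]),
"top":(43.7767861427822,318.88852136338284,197.3631537609057,[434.45372091,-11.60146155,1306.49497734],[-3.06539141,-0.00593452,-1.58105178])}
def ray(n,u,v):
    fo,cx,cy,e,o=CAM[n]; f=200/np.tan(np.radians(fo/2))
    return np.array(e),R.from_euler("xyz",o).apply([(u-cx)/f,(v-cy)/f,1])
def at_z(n,u,v,z):
    e,d=ray(n,u,v); return e+d*(z-e[2])/d[2]
def two(a,b):
    (e,d),(g,h)=ray("side",*a),ray("top",*b)
    s=np.linalg.lstsq(np.c_[d,-h],g-e,rcond=None)[0]
    p,q=e+d*s[0],g+h*s[1]; return (p+q)/2,np.linalg.norm(p-q)
E
python3 - <<'E'
import cv2
a=cv2.imread("pics/top0.png")[110:250,140:300]; cv2.imwrite("pics/t1.png",cv2.resize(a,None,fx=4,fy=4,interpolation=cv2.INTER_CUBIC))
a=cv2.imread("pics/side0.png")[180:380,85:345]; cv2.imwrite("pics/s1.png",cv2.resize(a,None,fx=3,fy=3,interpolation=cv2.INTER_CUBIC))
E
```

```text
(no output)
```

View pics/t1.png

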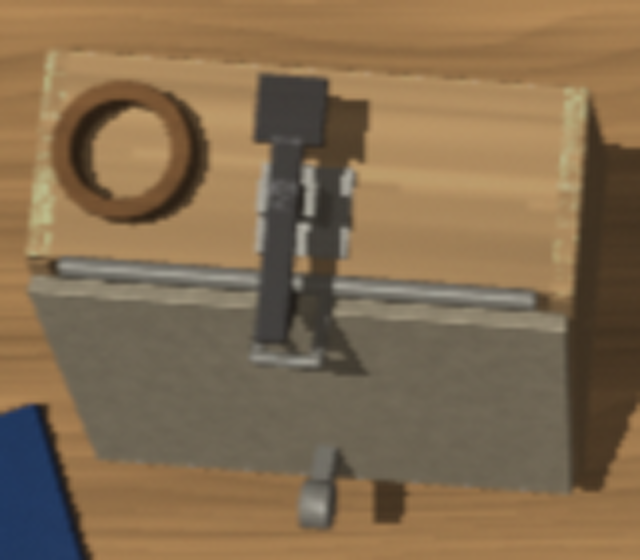

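View pics/s1.png

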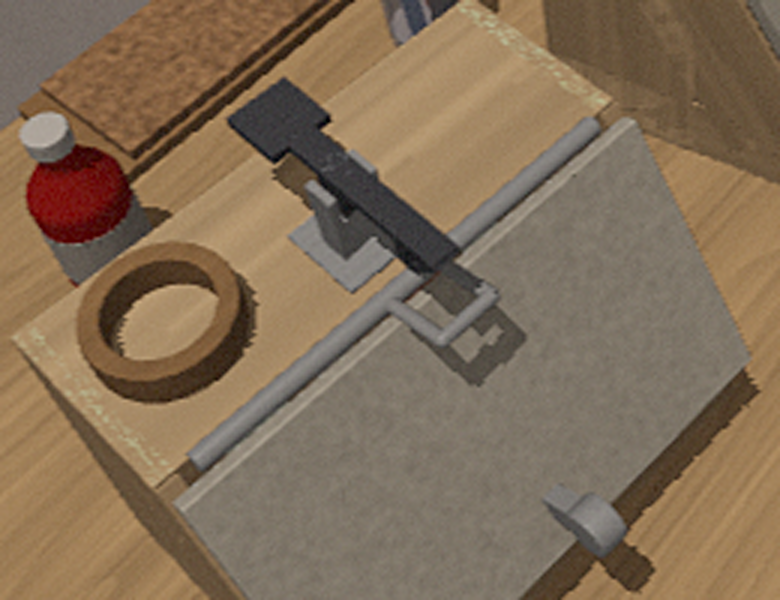

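The top crop shows the roof's back corners at (48,52) and (587,88), the tab centre at (290,109) and the handle disc at (317,503). In the side crop the tab is at (280,119) and the disc at about (590,522).

```bash
python3 - <<'E'
from h import *
T=lambda x,y:((x+.5)/4-.5+140,(y+.5)/4-.5+110)
S=lambda x,y:((x+.5)/3-.5+85,(y+.5)/3-.5+180)
np.set_printoptions(precision=1,suppress=True)
bl,br,fl,fr=[at_z("top",*T(*p),220) for p in((48,52),(587,88),(30,256),(563,300))]
print(bl,br,fl,fr,np.linalg.norm(bl-br))
# side roof corners
sbl,sbr=[at_z("side",*S(*p),220) for p in((14,341),(462,2))]
sf=at_z("side",*S(612,103),220); print("side",sbl,sbr,sf,np.linalg.norm(sbl-sbr))
tab=two(S(280,119),T(290,109)); han=two(S(590,522),T(317,503)); print(tab,han)
yd=(bl-br);y2=sbl-sbr;print("yaw",np.degrees(np.arctan2(-yd[0],yd[1])),np.degrees(np.arctan2(-y2[0],y2[1])))
yaw=np.arctan2(*( -(yd+y2)[0],(yd+y2)[1]));Rz=R.from_euler("z",yaw)
print("origins",(bl+br)/2-Rz.apply([120,0,220]),(sbl+sbr)/2-Rz.apply([120,0,220]),tab[0]-Rz.apply([85,0,279]),han[0]-Rz.apply([-121,0,111]),np.degrees(yaw))
print("handle at z",at_z("top",*T(317,503),115),at_z("side",*S(590,522),111))
E
```

```text
[686.6 349.  220. ] [663.8  51.5 220. ] [573.2 357.1 220. ] [546.2  65.2 220. ] 298.4238827279476
side [682.3 349.5 220. ] [660.3  57.3 220. ] [544.9  63.1 220. ] 293.00685490067656
(array([641.2, 202.8, 274.9]), np.float64(3.073335166757135)) (array([437.2, 220.7, 111.4]), np.float64(0.9373858015728965))
yaw -4.387610837842697 -4.302195554088921
origins [555.5 209.3   0. ] [551.6 212.5   0. ] [556.5 209.2  -4.1] [557.9 211.5   0.4] -4.345294363540653
handle at z [436.8 219.7 115. ] [437.8 220.8 111. ]
```

```bash
cat >> h.py <<'E'
O=np.array([556.3,210.5,0]);YAW=np.radians(-4.35);ORI=[np.pi,0,YAW]
def W(x,y,z): return O+R.from_euler("z",YAW).apply([x,y,z])
def hd(q,r=163.4):
    a=np.arctan2(-109,121)+q
    return W(-r*np.cos(a),0,220+r*np.sin(a))-[0,0,19]   # TCP for handle at door angle q
def snap(n,f):
    import cv2; d=robot.get_image(n); cv2.imwrite(f,d["img"])
E
python3 - <<'E'
from h import *
np.set_printoptions(precision=2,suppress=True)
for p in (hd(0),hd(1.26),W(85,0,260),W(85,0,350),hd(0)+[0,0,240]): print(p,robot.inverse_kinematics(p,ORI))
p=robot.current_tcp_pos(); robot.move_linear([p[0],p[1],400],speed=250)
robot.move_ptp(hd(0)+[0,0,150],ORI)
print(robot.move_linear(hd(0),speed=120,f_stop=8),robot.current_tcp_pos(),robot.current_contact_force(),robot.current_t())
snap("top","pics/t2.png");snap("side","pics/s2.png")
import cv2
cv2.imwrite("pics/c2.png",np.hstack([cv2.resize(cv2.imread("pics/t2.png")[100:300,140:300],None,fx=2.4,fy=2.4),cv2.resize(cv2.imread("pics/s2.png")[200:400,180:340],None,fx=2.4,fy=2.4)]))
E
```

```text
[435.25 219.71  91.64] [ 0.24  0.28  1.85 -0.    1.01  1.88]
[415.45 221.21 283.14] [ 0.25  0.08  1.6  -0.    1.47  1.9 ]
[641.06 204.05 260.  ] [ 0.14  0.46  1.13 -0.    1.54  1.79]
[641.06 204.05 350.  ] [ 0.14  0.45  0.94 -0.    1.75  1.79]
[435.25 219.71 331.64] [ 0.24  0.09  1.47 -0.    1.58  1.88]
False [435.81 219.84  92.28] [-0.33 -0.44 -0.38] 5.1333
```

View pics/c2.png

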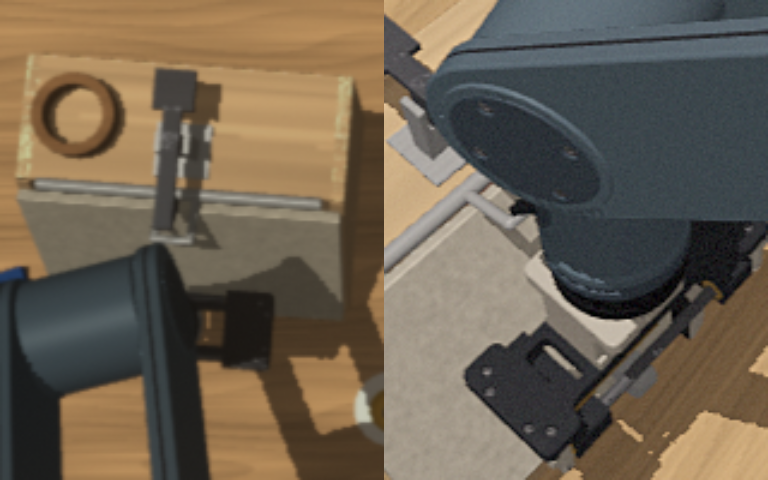

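The handle is hidden under the wrist in both views. The gripper is above the wide door with no contact. I'll close and judge by width and force.

```bash
python3 - <<'E'
from h import *
np.set_printoptions(precision=2,suppress=True)
robot.move_gripper(0.0)
print(robot.current_gripper_width()*93,robot.current_finger_force(),robot.current_contact_force(),robot.current_ft_torque(),robot.current_t())
E
```

```text
17.699999806521173 29.995168447494507 [-0.78 -1.44  0.1 ] [-0.2   0.06 -0.16] 6.3833
```

```bash
python3 - <<'E'
from h import *
np.set_printoptions(precision=1,suppress=True)
for q in np.linspace(0,1.27,9)[1:]:
    s=robot.move_linear(hd(q),speed=70,f_stop=30)
    print(round(q,2),s,robot.current_contact_force(),robot.current_tcp_pos(),robot.current_gripper_width()*93,robot.current_t())
    if s: break
E
```

```text
0.16 False [-0.8 -2.4 -0.6] [419.4 220.8 112.8] 17.92486506810285 6.9
0.32 False [ 0.2 -1.5 -0.7] [407.2 221.9 135.6] 17.64427476393589 7.4167
0.48 False [ 1.1 -1.8 -1.4] [398.6 222.6 160. ] 17.861155487390405 7.9333
0.64 False [ 1.  -0.3 -0.7] [394.1 222.9 185.2] 18.1686638281236 8.45
0.79 False [-0.4  0.5 -1.9] [393.6 223.  211.1] 17.547084172855797 8.9667
0.95 False [-2.7  0.2 -0.6] [397.4 222.6 237. ] 18.50327212806252 9.4833
1.11 False [-0.9 -0.5 -0.9] [405.2 222.  261.8] 17.88598063924318 10.0
1.27 False [ 0.1 -0.3 -1. ] [416.8 221.  285. ] 17.868963992465282 10.5167
```

```bash
python3 - <<'E'
from h import *
import cv2
robot.sleep(.3);print(robot.current_contact_force(),robot.current_gripper_width()*93)
snap("side","pics/s3.png");snap("top","pics/t3.png")
cv2.imwrite("pics/c3.png",np.hstack([cv2.imread("pics/s3.png")[:,:400],cv2.imread("pics/t3.png")[:,:400]]))
E
```

```text
[ 0.07872386 -1.13960647 -1.662128  ] 17.904555231123197
```

View pics/c3.png

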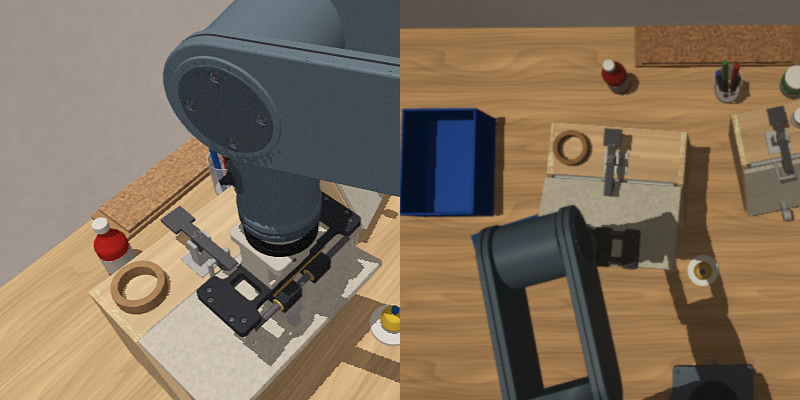

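The door stands about level in the gripper, with the hook near the cross-pin. I'll go slightly higher for margin, ease down to rest, let go and retreat up.

```bash
python3 - <<'E'
from h import *
np.set_printoptions(precision=1,suppress=True)
print(robot.move_linear(hd(1.295),speed=40,f_stop=20),robot.current_contact_force()); robot.sleep(.3)
for q in (1.25,1.22,1.205): print(robot.move_linear(hd(q),speed=30,f_stop=12),robot.current_contact_force())
robot.move_gripper(0.6); robot.sleep(.2)
print(robot.current_contact_force())
print(robot.move_linear(robot.current_tcp_pos()+np.array([0,0,100]),speed=150,f_stop=15))
robot.sleep(.5)
robot.move_ptp(W(40,0,400),ORI)
print(robot.current_t())
import cv2
snap("side","pics/s4.png");snap("top","pics/t4.png")
cv2.imwrite("pics/c4.png",np.hstack([cv2.imread("pics/s4.png")[:,:400],cv2.imread("pics/t4.png")[:,:400]]))
E
```

```text
False [ 1.2 -0.2 -4.7]
False [ 1.4 -2.4 -1.2]
False [ 1.7 -3.3  0.9]
False [ 0.2 -3.1  5.4]
[ 0.2 -0.4  0.6]
False
15.5083
```

View pics/c4.png

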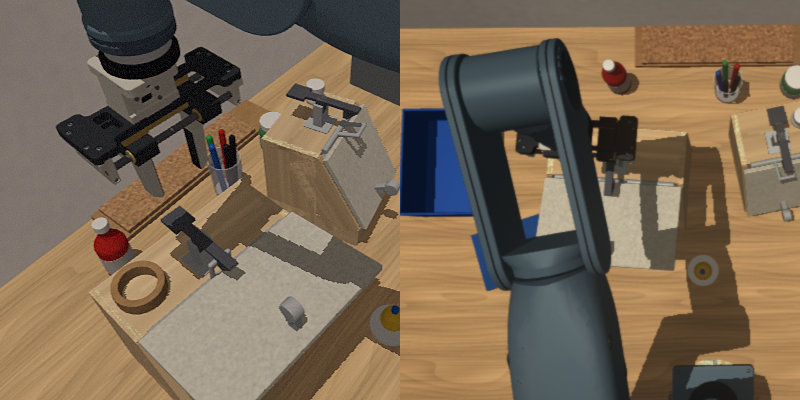

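The door stands on the stay by itself, level, with the handle up at (291,312) in the side view and the narrow door shut. Next I'll press the tab with closed fingers.

```bash
python3 - <<'E'
from h import *
np.set_printoptions(precision=1,suppress=True)
robot.move_gripper(0.0)
robot.move_linear(W(85,0,310),speed=200)
print(robot.move_linear(W(85,0,268),speed=60,f_stop=2.5),robot.current_tcp_pos(),robot.current_contact_force())
for z in (266,264.5,263):
    s=robot.move_linear(W(85,0,z),speed=40,f_stop=14); print(z,s,robot.current_tcp_pos(),robot.current_contact_force())
    if s: break
robot.sleep(1.5); print(robot.current_contact_force(),robot.current_t())
snap("side","pics/s5.png"); robot.sleep(.8)
import cv2
d=robot.get_image("side")["img"]
cv2.imwrite("pics/c5.png",np.hstack([cv2.imread("pics/s5.png")[100:,:400],d[100:,:400]]))
E
```

```text
True [641.2 204.  277.4] [-0.6  0.6  0.4]
266 False [642.6 203.9 266.6] [ 5.  -0.2  3.6]
264.5 False [642.6 203.9 265.2] [ 6.3 -0.5  3.5]
263 False [642.8 203.9 264. ] [ 5.6 -0.2  3.9]
[ 5.7 -1.   3.1] 20.25
```

View pics/c5.png

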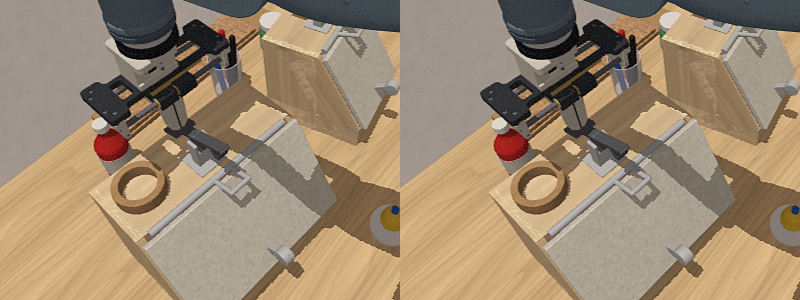

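The tab is pressed and the door has sunk shut: the handle is back at (283,354) in full-frame pixels. I'll retreat, check that the picture matches the start, and hand in.

```bash
python3 - <<'E'
from h import *
import cv2
robot.move_linear(W(85,0,400),speed=150); robot.sleep(2.0)
d=robot.get_image("side")["img"]; a=cv2.imread("pics/side0.png")
cv2.imwrite("pics/s6.png",d)
f=lambda m,b:cv2.minMaxLoc(cv2.matchTemplate(m,a[b[0]:b[1],b[2]:b[3]],cv2.TM_CCOEFF_NORMED))[1::2]
print(f(d,(340,370,265,300)),"expect 265,340",f(d,(170,210,370,405)),"expect 370,170")
print(robot.current_contact_force(),robot.current_t())
E
```

```text
(0.9923944473266602, (265, 340)) expect 265,340 (0.9913854002952576, (370, 170)) expect 370,170
[-0.25294034  0.57541848 -0.02748895] 24.2667
```

View pics/s6.png

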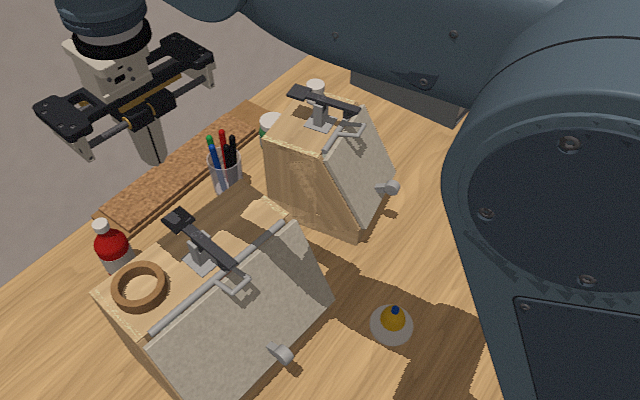

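Both doors are shut with their handles at the starting pixels (283,354) and (388,188). The tab has sprung back and the robot is clear.

```bash
python3 -c "
from bench import robot
print(robot.hand_in())"
```

```text
the job is handed in; nothing more can be done
None
```

The job is done and handed in at about 24 s: the wide door was raised until the stay locked, stood on its own, was released by the tab and sank fully shut, and the narrow door stayed shut.

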